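# Make room in a ratchet tin rail and add a tin to the row

## Robot

A 6-joint arm with a two-finger parallel gripper is mounted at the origin on a cart in front of the work surface, level with it; the furniture and walls round the work are solid. World frame = base frame: x ahead of the robot, y to its left, z up, the work surface at z = 0. Lengths are in m, angles in degrees, forces in N, time in s.
With the tool pointing down it reaches from about 0.325 to 0.775 m from the base axis. Payload 5.5 kg.
Tool frame: the origin (TCP) lies at the centre of the arm's flange, where the gripper is bolted on; the fingertips stand 182 mm ahead of it and the grasp point (between the pads) lies 163 mm ahead of it; z points along the fingers, y is the direction in which the jaws open and shut (so a half turn about z gives the same grasp; the last joint's range is limited). The gripper opens to 88 mm and grips with 3 to 60 N. Pads are 20 mm wide; open, the fingers measure 115 mm over their backs; the gripper's body (75 mm by 178 mm) begins 61 mm behind the grasp point.
Start: joints at [-80.025, 5.22, 70.514, -0, 104.267, -3.249], TCP at [0.137, -0.584, 0.405] pointing down, gripper open.
Joint ranges: [-164.24, 164.24], [-49.07, 125.15], [9.68, 141.18], [-86.29, 266.29], [3.28, 154.24], [-151.56, 151.56]. Speed limits (degrees/s): [147.25, 147.25, 172.46, 180, 180, 180].

## Interface

Orientations are given as [roll, pitch, yaw] about the fixed x, y, z axes, in that order (R = Rz(yaw) Ry(pitch) Rx(roll)).
In Python, from station import r gives the robot as it stands. The module is installed in compiled form; this text tells all that it offers. Calls block until the motion is done:
- r.reach(position, orientation): joint-space move of the TCP to a pose.
- r.servo_line(position, rotation=None, speed=0.15): straight line of the TCP; rotation=None keeps the orientation; speed is the mean speed in m/s.
- r.move_joints(angles): joint-space move.
- r.let_go() and r.grab(squeeze=None): open the fingers fully, or close them until they stop; squeeze is the grip in N (None keeps the last).
- r.wait(seconds).
- r.inverse_kinematics(position, orientation): joint angles nearest the present ones, or None.
- r.sense(): the state.
- r.snapshot(name): name is "side" or "top" or "wrist"; returns a dict with "frame" (384x512x3 uint8, red, green, blue), "fx", "fy", "cx", "cy" (pixels), "R" (3x3) and "t" (3): a world point X has camera coordinates R X + t. Camera axes: x right, y down, z forward; pixel columns grow to the right and rows downward; lengths in m; the calibration is good to about 2 mm. A picture is of the moment at which its call begins. There is no depth.
A pose or a line that the arm cannot do raises r.IKError and nothing moves.
- r.hand_in(): hands the job in, once; it reports no verdict.
The state is a dict: "clock": time; "joints": joint angles; "joint_vel": joint speeds; "joint_torque": joint torques, N m; "tcp_pos": TCP position; "orientation": TCP orientation; "contact_force": force on the tool from outside, world axes, zero at the start; "torque": the same for the moment, N m; "opening": finger opening in m.
Only numpy, scipy, OpenCV 4.12 (cv2) and the standard library are available. Lean on these libraries where they do the work, as an engineer would, in place of code of your own. Each camera call takes 0.05 s, during which the arm holds its last target.

## Task

Make room in the tin rail for the third tin, which stands in front of it: press down the thumb release on top of the sliding stop and, keeping it pressed, push the stop all the way back to the right-hand end of its bar. Then push the third tin along the worktop into the gap, in line with the other two, and push the stop up against it again so that the three tins are held snugly together against the fixed end. Only press and push: lift nothing, tip nothing over, and leave the other things where they stand.

Things in the scene. Friction and masses are not known exactly. Their poses are not given: they have to be found in the camera images.
- rail: The tin rail, fixed to the worktop, no floor, front open. Origin on the worktop in the middle of the row's line. y runs along the row towards the fixed end (robot's left), x square to it away from the robot. Row centre line x = 0; behind the tins a fence rod (front at x = 41.5 mm, 24 mm up) and a bar (x = 62 mm, 50 mm up). Right end block: y = -155 to -167, x = 33 to 83 mm, 65 mm high
- row_end (a point): Point on the worktop at the inner face of the fixed end block (light wood, 115 mm deep, 65 mm high), on the row's centre line, at y = +141.5 mm of the rail. The row of tins leans against this face
- stop (a joint): Position of the sliding stop on the bar, m. 0: its face is 151.5 mm from the fixed end's face (two tins); grows as it is pushed back to the right (-y of the rail); 0.105: fully back. Three touching tins: 0.0747. Its ratchet (6 mm teeth under the bar) lets it move towards the fixed end at any time (3 to 8 N) but blocks it the other way unless the release is down 4.5 mm or more; then about 1.5 N moves it
- release (a joint): How far the release is pressed down, in m: 0 = up, 0.009 = at its stop. A spring pushes it up with 2.3 N at rest and 4.5 N when fully down; let go, it comes up and locks the stop again
- release_pad (a point): Centre of the top of the black ribbed release pad on the sliding stop: flat, 34 mm (rail's x) by 38 mm (rail's y), 81 mm above the worktop when up, 72 mm when down; moves with the stop. A finger pressing it can push sideways against the thumb rest, whose face is 21 mm from this point towards -y of the rail
- thumb_rest (a point): Centre of the top edge of the thumb rest: a dark steel tab fixed on the stop at the right edge of the pad, 36 mm wide (rail's x), 6 mm thick (rail's y), top 97.5 mm above the worktop. Its left side takes the push when the stop is pushed back, its right side when it is closed. Nothing of the rail to its right is higher than 66 mm
- stop_face (a point): Middle of the face of the sliding stop's steel plate that touches the tins: on the row's centre line, 33 mm above the worktop. The plate is 6 mm thick and reaches from x = -30 to +44 mm of the rail, 10 to 56 mm above the worktop
- tin_new: The third tin, loose, standing on the worktop in front of the rail: a round tin of 75.4 mm diameter, 58 mm high, 0.2 to 0.36 kg. Origin at the centre of its underside
- tin_a: A tin of the same kind in the row, next to the fixed end. Origin at the centre of its underside
- tin_b: A tin of the same kind in the row, between tin_a and the sliding stop. Origin at the centre of its underside
- garlic: Bystander: a garlic bulb, 50 mm, on the near left of the worktop
- lemon: Bystander: a lemon, 72 mm long, 58 mm high, on the near left
- spice_jar_near: Bystander: a spice jar, 46 mm wide, 106 mm high, on the near right
- spice_jar_far: Bystander: a spice jar, 46 mm wide, 106 mm high, behind the rail
- teaspoon: Bystander: a steel teaspoon, 132 mm long, 11 mm high, lying on the near right

How it is judged (in metres and radians):
On the way, in this order (a step that is already met when the one before it is completed fails the run):
1. the release is pressed down (value of joint release above 0.0045 m), for 0.1 s.
2. the stop is pushed fully back (value of joint stop above 0.099 m), for 0.1 s.
3. the third tin stands in the gap, in line with the row (x of tin_new in the frame of rail between -0.012 and 0.012 m and y of tin_new in the frame of rail between -0.09 and -0.035 m and value of joint stop above 0.085 m), for 0.1 s.
At the end, for the whole second after the job is handed in: The three tins stand upright on the worktop in one row between the fixed end and the stop, each within 12 mm of the row's line, with less than about 7 mm of play in all (stop below 0.082), the release up again and everything at rest (value of joint stop between 0.07 and 0.082 m and value of joint release below 0.0045 m and x of tin_new in the frame of rail between -0.012 and 0.012 m and y of tin_new in the frame of rail between -0.06 and -0.035 m and x of tin_b in the frame of rail between -0.012 and 0.012 m and x of tin_a in the frame of rail between -0.012 and 0.012 m and angle between each of tin_new, tin_a, tin_b's own z axis and vertical below 0.08 rad and height (world z) of tin_new below 0.004 m and linear speed of tin_new below 0.02 m/s); the robot touches nothing.
It fails at once if a tin is lifted off the worktop (height (world z) of any of tin_new, tin_a, tin_b above 0.007 m).
It fails at once if a tin is tipped (angle between any of tin_new, tin_a, tin_b's own z axis and vertical above 0.3 rad).
It fails at once if another thing on the worktop is disturbed (distance of any of garlic, lemon, spice_jar_near, spice_jar_far, teaspoon from where it was at the start of the episode above 0.025 m).
It also fails if it takes over 70 s, if anything falls off the work surface, if the arm or the gripper's body presses on something with over 40 N, if the wrist force passes 120 N, or if a joint passes its speed limit or range.

## Working session

There is one attempt and no reset: what is moved stays moved. The work goes in short steps, each a Python script; the robot and the scene stay as the last script left them, time stands still between calls to the robot, and variables do not carry over. Pictures are saved under pics/ and viewed, and the job is handed in when it is done.

```bash
mkdir -p pics; cat > h.py <<'E'
from station import r
import numpy as np, cv2, json
def snap(name,fn):
    s=r.snapshot(name); cv2.imwrite('pics/'+fn,s['frame'][:,:,::-1]); 
    np.savez('pics/'+fn[:-4]+'.npz',**s); return s
def proj(s,X):
    c=np.asarray(s['R'])@np.asarray(X)+np.asarray(s['t']); return (s['fx']*c[0]/c[2]+s['cx'], s['fy']*c[1]/c[2]+s['cy'])
def ray(s,u,v,z):
    R=np.asarray(s['R']);t=np.asarray(s['t']).ravel()
    o=-R.T@t; d=R.T@np.array([(u-s['cx'])/s['fx'],(v-s['cy'])/s['fy'],1.])
    return o+d*(z-o[2])/d[2]
E
python3 - <<'E'
from h import *
for n in('top','side','wrist'):
    s=snap(n,n+'0.png'); print(n,-np.asarray(s['R']).T@np.asarray(s['t']).ravel(),s['fx'])
print(r.sense())
E
```

```text
top [0.4714778  0.01206613 1.27247657] 483.2798728430058
side [ 0.39248566 -0.90212893  0.75363487] 402.5152750822947
wrist [ 0.20325023 -0.56772396  0.38335606] 324.47883177820285
{'clock': 0.15, 'joints': array([-8.00274043e+01,  5.25432239e+00,  7.05642323e+01, -4.70196926e-04,
        1.04267502e+02, -3.24780777e+00]), 'joint_vel': array([-0.02279793, -0.06436765, -0.21605331, -0.10404377,  0.0587561 ,
       -0.02560407]), 'joint_torque': array([-1.78958162e-04, -4.47046494e+01, -4.06906056e+01,  6.98278891e-02,
        2.74919980e-02, -1.01470318e-04]), 'tcp_pos': array([ 0.13723359, -0.58414996,  0.40377241]), 'orientation': array([-1.79914056e+02, -4.42036366e-03,  1.32202846e+01]), 'contact_force': array([-0.38721082,  0.56599078, -0.19155981]), 'torque': array([-0.01083409, -0.03487361, -0.03809709]), 'opening': 0.08792997829224553}
```

View pics/top0.png

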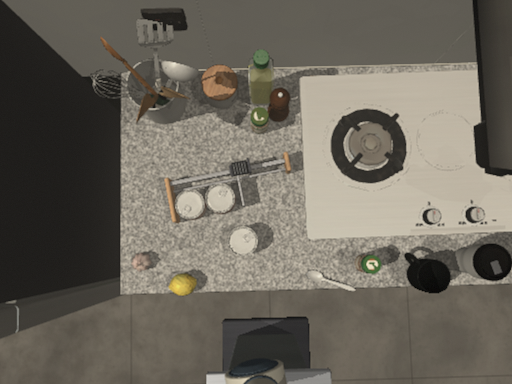

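View pics/side0.png

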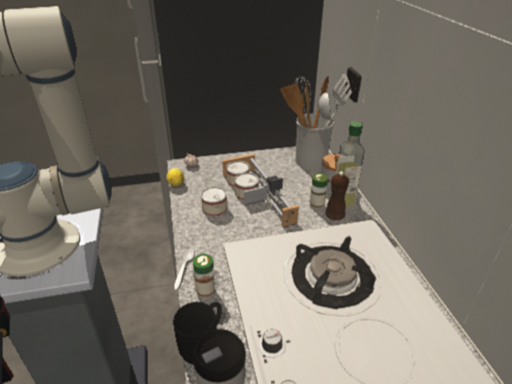

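The top view shows the fixed end at about (171,200), tins at (189,204) and (221,198), the release pad at (240,168), the right block at (288,162) and the third tin at (243,240). I'll zoom in to measure.

```bash
python3 - <<'E'
import cv2
a=cv2.imread('pics/top0.png')[140:265,155:305]
cv2.imwrite('pics/topz.png',cv2.resize(a,None,fx=5,fy=4.8 if 0 else 4.8,interpolation=cv2.INTER_CUBIC))
a=cv2.imread('pics/side0.png')[145:235,190:310]
cv2.imwrite('pics/sidez.png',cv2.resize(a,None,fx=6,fy=6,interpolation=cv2.INTER_CUBIC))
E
```

```text
(no output)
```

View pics/topz.png

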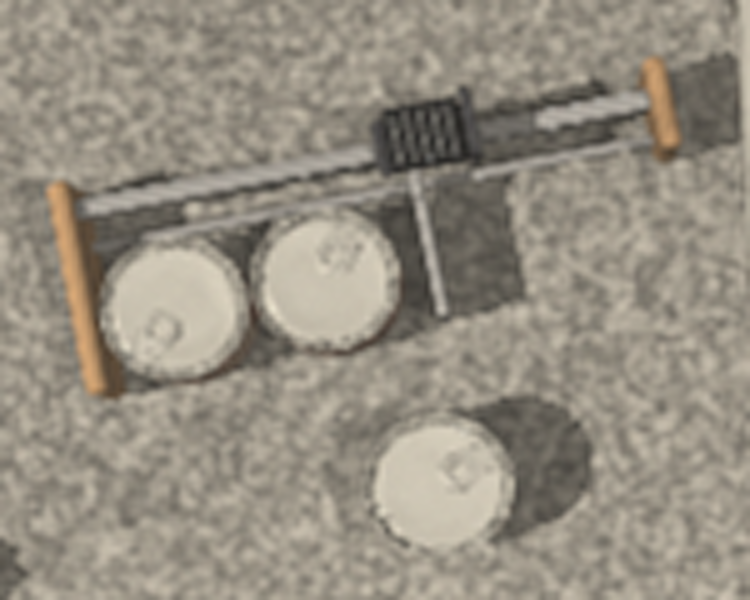

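View pics/sidez.png

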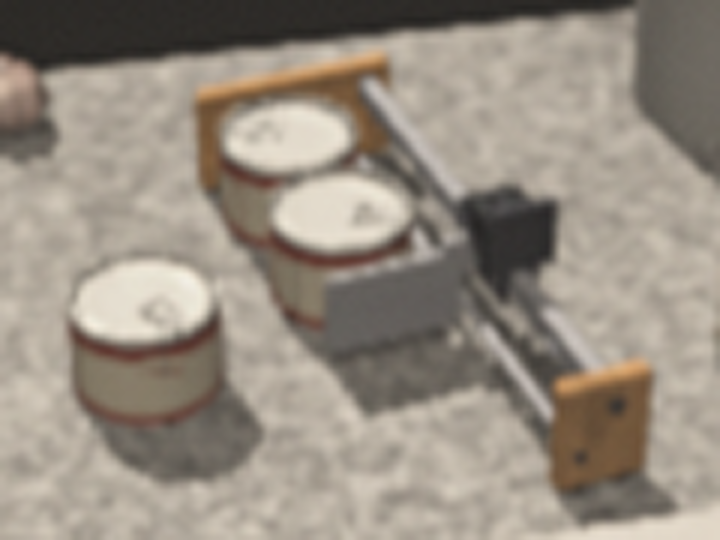

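```bash
cat > m.py <<'E'
from h import *
def load(f): 
    d=np.load('pics/'+f); return {k:d[k] for k in d.files}
E
python3 - <<'E'
from m import *
from scipy.optimize import least_squares
T=load('top0.npz');S=load('side0.npz')
tp=lambda x,y:((x+.5)/5-.5+155,(y+.5)/4.8-.5+140)
sp=lambda x,y:((x+.5)/6-.5+190,(y+.5)/6-.5+145)
for n,p,z in [('a',(175,312),.058),('b',(328,280),.058),('new',(444,482),.058),('pad',(421,135),.081)]:
    print(n,ray(T,*tp(*p),z).round(4))
for n,p,z in [('a',(288,137),.058),('b',(344,215),.058),('new',(145,302),.058)]:
    print('side',n,ray(S,*sp(*p),z).round(4))
# fit rail
# rail pts: (x,y,z)->zoom px
H=[((-.0,.1415-.0377,.058),T,tp(175,312)),((0,.1415-.1131,.058),T,tp(328,280)),((0,.1415-.0377,.058),S,sp(288,137)),((0,.1415-.1131,.058),S,sp(344,215)),
 ((.033,-.161,.065),T,tp(667,154)),((.083,-.161,.065),T,tp(652,62)),
 ((.033,-.167,.065),S,sp(555,382)),((.083,-.167,.065),S,sp(650,367)),
 ]
def w(q,X): c,s=np.cos(q[2]),np.sin(q[2]); return np.array([q[0]+c*X[0]-s*X[1],q[1]+s*X[0]+c*X[1],X[2]])
def f(q): return np.concatenate([np.array(proj(s,w(q,X)))-p for X,s,p in H])
o=least_squares(f,[.5,.1,.2]);print(o.x,np.degrees(o.x[2]));print(f(o.x).reshape(-1,2).round(1))
q=o.x
print('pad pred y: stop face y=-.01', [ (n,w(q,X).round(4)) for n,X in dict(face=(0,-.01,.033)).items()])
c,s=np.cos(q[2]),np.sin(q[2])
for n,p,z in [('new',(444,482),.058),('pad',(421,135),.081),('restR',(467,90),.0975),('plate near',(444,316),.056),('a',(175,312),.058),('b',(328,280),.058)]:
    P=ray(T,*tp(*p),z)[:2]-q[:2]; print(n,'rail',(c*P[0]+s*P[1]).round(4),(-s*P[0]+c*P[1]).round(4))
P=ray(S,*sp(145,302),.058)[:2]-q[:2];print('new side rail',c*P[0]+s*P[1],-s*P[0]+c*P[1])
for n,u,v in [('garlic',141,261),('lemon',182,284),('jar_near',370,264),('jarfar',259,118),('spoon',330,280),('pepper',280,100)]: print(n,ray(T,u,v,.05 if 'jar' not in n else .1).round(3))
E
```

```text
a [0.578  0.1854 0.058 ]
b [0.5929 0.1081 0.058 ]
new [0.4855 0.052  0.058 ]
pad [0.665  0.0585 0.081 ]
side a [0.5808 0.1794 0.058 ]
side b [0.595  0.1001 0.058 ]
side new [0.4854 0.0471 0.058 ]
[0.59671705 0.08434527 0.16993807] 9.73673400356983
[[-0.5 -0.4]
 [-1.7  0.4]
 [-0.9 -1.1]
 [-1.8 -2.1]
 [ 1.6 -0.9]
 [ 0.6 -0.9]
 [ 0.   2.3]
 [ 0.4  0.6]]
pad pred y: stop face y=-.01 [('face', array([0.5984, 0.0745, 0.033 ]))]
new rail -0.1151 -0.013
pad rail 0.0629 -0.037
restR rail 0.0786 -0.0638
plate near rail -0.0297 -0.0297
a rail -0.0013 0.1028
b rail 0.0002 0.0241
new side rail -0.11604386111792485 -0.017860081128425836
garlic [0.44 0.31 0.05]
lemon [0.38  0.208 0.05 ]
jar_near [ 0.419 -0.253  0.1  ]
jarfar [0.785 0.005 0.1  ]
spoon [ 0.38  -0.162  0.05 ]
pepper [ 0.845 -0.051  0.05 ]
```

```bash
python3 - <<'E'
import cv2
a=cv2.imread('pics/top0.png')[155:230,160:260]
cv2.imwrite('pics/topz2.png',cv2.resize(a,None,fx=8,fy=8,interpolation=cv2.INTER_CUBIC))
from m import *
print(r.inverse_kinematics([.5,.0,.40],[180,0,10]),r.inverse_kinematics([.5,.0,.48],[180,0,10]),r.inverse_kinematics([.5,.0,.40],[180,0,-170]))
E
```

```text
[-3.89912188e+00 -1.02543933e+01  8.60107414e+01 -2.54444375e-14
  1.04243652e+02  7.61008781e+01] [-3.89912188e+00 -8.45826419e+00  7.62283114e+01 -2.54444375e-14
  1.12229953e+02  7.61008781e+01] [  -3.89912188  -10.25439333   86.01074141    0.          104.24365192
 -103.89912188]
```

View pics/topz2.png

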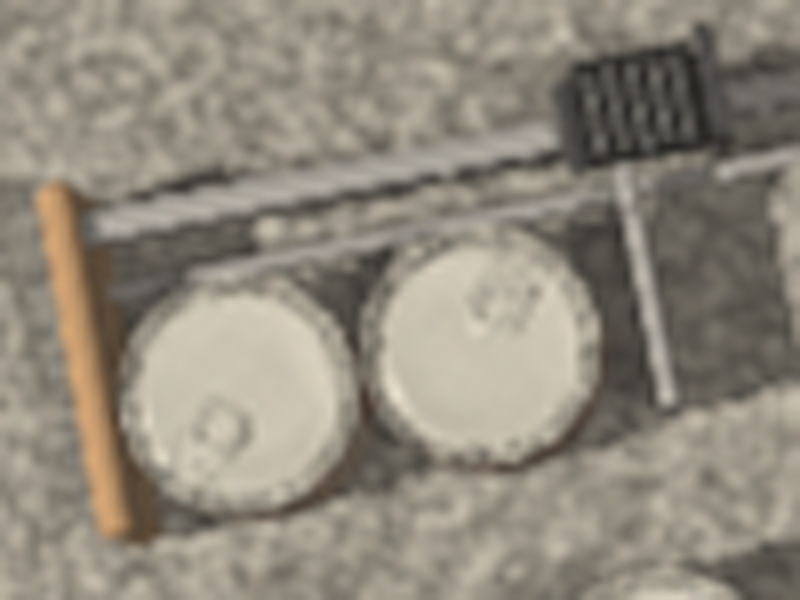

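View pics/wrist0.png

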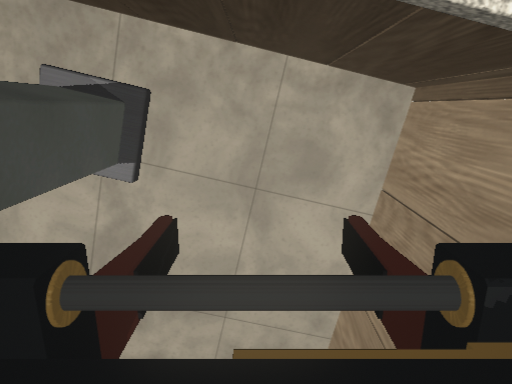

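Tins a and b are loosely spaced, so the stop starts above 0. I'll take a closer wrist view before moving.

```bash
python3 - <<'E'
from m import *
print(r.inverse_kinematics([.42,.05,.42],[180,0,10]))
r.grab(20)
r.reach([.42,.05,.42],[180,0,10])
s=snap('wrist','w1.png')
x=r.sense();print(x['tcp_pos'],x['orientation'],x['clock'],x['opening'])
cv2.imwrite('pics/w1z.png',cv2.resize(s['frame'][:,:,::-1],None,fx=1.5625,fy=1.5625,interpolation=cv2.INTER_CUBIC))
E
```

```text
[ 2.17829220e+00 -2.18918955e+01  9.34848777e+01 -2.54444375e-14
  1.08407018e+02  8.21782922e+01]
[0.42020946 0.04946409 0.41989566] [1.79993840e+02 1.45338502e-02 9.93834301e+00] 4.0083 0.0005626247397313753
```

View pics/w1z.png

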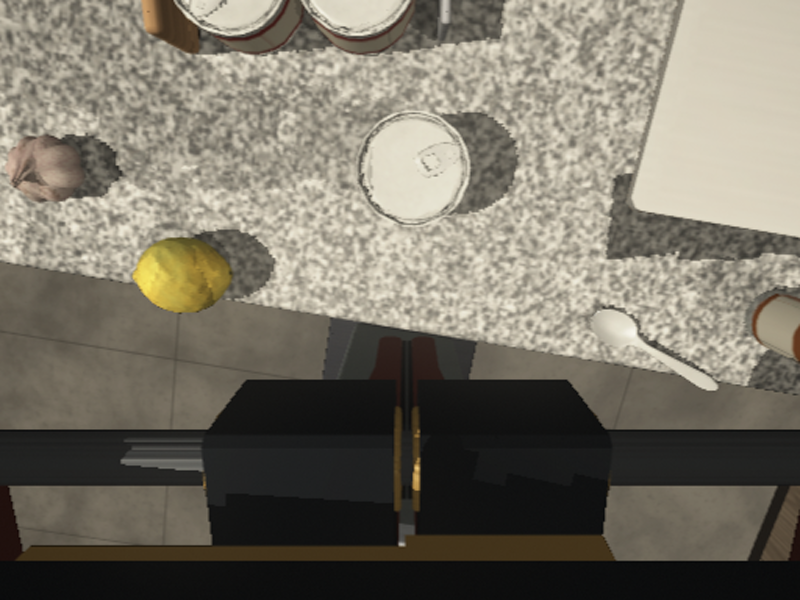

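The tin is at zoomed (414,167) and the rail is cut off at the top, so I'll move 13 cm further.

```bash
python3 - <<'E'
from m import *
s=load('w1.npz'); print('new',ray(s,414.5/1.5625-.2,167/1.5625-.2,.058))
r.reach([.55,.04,.38],[180,0,10])
s=snap('wrist','w2.png')
x=r.sense();print(x['tcp_pos'],x['orientation'],x['clock'],-s['R'].T@s['t'])
cv2.imwrite('pics/w2z.png',cv2.resize(s['frame'][:,:,::-1],None,fx=1.5625,fy=1.5625,interpolation=cv2.INTER_CUBIC))
E
```

```text
new [0.48636604 0.05660907 0.058     ]
[0.5494123  0.03987105 0.38084543] [-1.79994302e+02 -1.37463490e-02  9.98261875e+00] 4.6667 [0.61662086 0.0523347  0.35929557]
```

View pics/w2z.png

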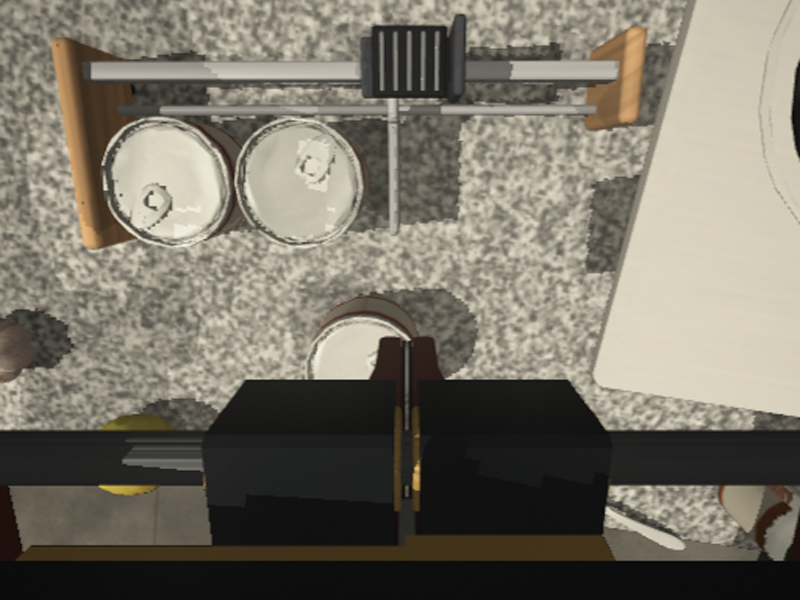

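```bash
python3 - <<'E'
import cv2
a=cv2.imread('pics/w2.png')
b=cv2.resize(a[5:90,220:420],None,fx=4,fy=4,interpolation=cv2.INTER_CUBIC)
cv2.imwrite('pics/w2r.png',b)
cv2.imwrite('pics/w2l.png',cv2.resize(a[15:170,25:175],None,fx=3.8,fy=3.8,interpolation=cv2.INTER_CUBIC))
E
```

```text
(no output)
```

View pics/w2r.png

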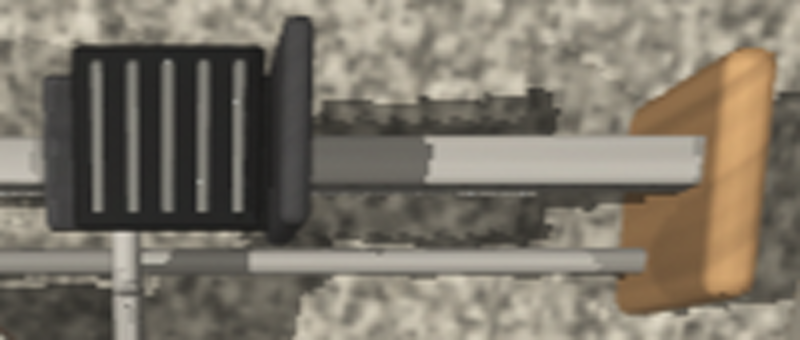

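View pics/w2l.png

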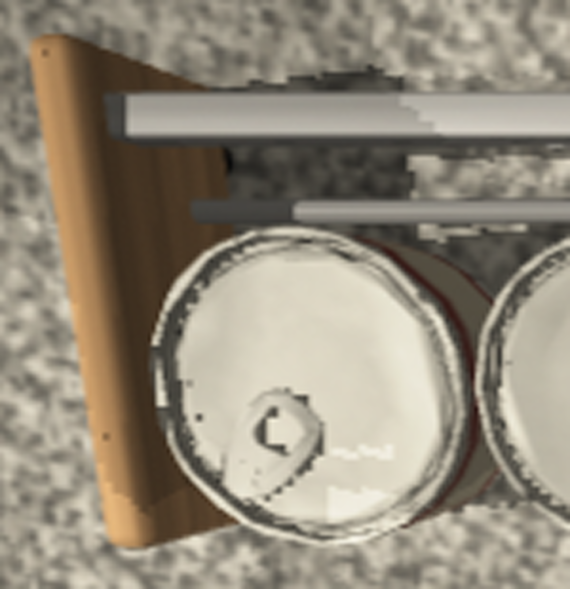

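```bash
cat > fit.py <<'E'
from m import *
from scipy.optimize import least_squares
W=load('w2.npz');W1=load('w1.npz');T=load('top0.npz')
rp=lambda x,y:((x+.5)/4-.5+220,(y+.5)/4-.5+5)
lp=lambda x,y:((x+.5)/3.8-.5+25,(y+.5)/3.8-.5+15)
tp=lambda x,y:((x+.5)/5-.5+155,(y+.5)/4.8-.5+140)
tp2=lambda x,y:((x+.5)/8-.5+160,(y+.5)/8-.5+155)
H=[(( .083,-.155,.065),W,rp(725,60)),((.083,-.167,.065),W,rp(773,55)),((.033,-.167,.065),W,rp(752,294)),((.033,-.155,.065),W,rp(705,297)),
(('c+',.1415,.065),W,lp(75,35)),(('c-',.1415,.065),W,lp(147,547)),
((.062,-.155,.054),W,rp(700,158)),((.062,.1415,.054),W,lp(110,115)),
((.033,-.161,.065),T,tp(667,154)),((.083,-.161,.065),T,tp(652,62)),
(('c+',.1415,.065),T,tp2(75,190)),(('c-',.1415,.065),T,tp2(130,533))]
def w(q,X):
    x=X[0]
    if x=='c+':x=q[3]+.0575
    if x=='c-':x=q[3]-.0575
    c,s=np.cos(q[2]),np.sin(q[2]); return np.array([q[0]+c*x-s*X[1],q[1]+s*x+c*X[1],X[2]])
def inv(q,P):
    c,s=np.cos(q[2]),np.sin(q[2]);d=np.asarray(P)[:2]-q[:2];return np.array([c*d[0]+s*d[1],-s*d[0]+c*d[1]])
E
python3 - <<'E'
from fit import *
def fit(H):
    f=lambda q:np.concatenate([np.array(proj(s,w(q,X)))-p for X,s,p in H])
    o=least_squares(f,[.6,.08,.17,0],loss='soft_l1',x_scale=[.01,.01,.1,.01]);print(o.x.round(4),np.degrees(o.x[2]));print(f(o.x).reshape(-1,2).round(1).tolist());return o.x
fit(H[:8]); q=fit(H);np.save('q.npy',q)
for n,s,p,z in [('newW1',W1,(414.5/1.5625-.2,167/1.5625-.2),.058),('newT',T,tp(444,482),.058),('padW',W,rp(168,140),.081),('padT',T,tp(421,135),.081),
 ('restW',W,rp(291,122),.0975),('a',W,lp(315,385),.058),('b',W,(298/1.5625-.2,182/1.5625-.2),.058),('plateNear',W,(394/1.5625,233/1.5625),.056),('plate far',W,rp(126,240),.056)]:
    P=ray(s,*p,z);print(n,P.round(4),inv(q,P).round(4))
E
```

```text
[0.5982 0.0884 0.1729 0.0194] 9.907152803444127
[[0.6, -4.0], [3.1, -2.7], [1.3, 1.4], [-0.9, 0.7], [-1.8, -0.7], [0.0, 2.0], [-1.2, 1.4], [-0.0, 0.0]]
[0.5979 0.0883 0.1707 0.0192] 9.780499802050889
[[0.8, -3.1], [3.4, -1.8], [1.4, 2.3], [-0.8, 1.5], [-1.5, -0.4], [0.1, 2.2], [-1.0, 2.2], [0.2, 0.0], [-0.0, -1.4], [-1.0, -1.4], [-2.1, -1.6], [-0.8, 0.3]]
newW1 [0.4864 0.0566 0.058 ] [-0.1153 -0.0123]
newT [0.4855 0.052  0.058 ] [-0.1169 -0.0166]
padW [0.6659 0.0598 0.081 ] [ 0.0621 -0.0397]
padT [0.665  0.0585 0.081 ] [ 0.061  -0.0407]
restW [0.6699 0.0374 0.0975] [ 0.0623 -0.0624]
a [0.5827 0.1868 0.058 ] [0.0018 0.0997]
b [0.5955 0.1127 0.058 ] [0.0018 0.0244]
plateNear [0.5756 0.0526 0.056 ] [-0.0281 -0.0314]
plate far [0.6487 0.066  0.056 ] [ 0.0463 -0.0306]
```

```bash
cat >> m.py <<'E'
try:
    q=np.load('q.npy')
except Exception: q=None
def inv(P):
    c,s=np.cos(q[2]),np.sin(q[2]);d=np.asarray(P)[:2]-q[:2];return np.array([c*d[0]+s*d[1],-s*d[0]+c*d[1]])
def tcp(rx,ry,zt):
    c,s=np.cos(q[2]),np.sin(q[2]); return [q[0]+c*rx-s*ry,q[1]+s*rx+c*ry,zt+.182]
O=[180,0,float(np.degrees(q[2]))] if q is not None else None
def go(rx,ry,zt,v=.1): r.servo_line(tcp(rx,ry,zt),speed=v)
def st(tag=''):
    x=r.sense(); p=inv(x['tcp_pos']); f=x['contact_force']; c,s=np.cos(q[2]),np.sin(q[2])
    F=np.array([c*f[0]+s*f[1],-s*f[0]+c*f[1],f[2]])
    print(tag,'t%.2f'%x['clock'],'rail',p.round(4),'ztip',round(x['tcp_pos'][2]-.182,4),'F',F.round(1)); return p,F
E
python3 - <<'E'
from m import *
for a in [(.062,-.043,.12),(.062,-.13,.074),(-.115,.06,.02),(-.2,-.064,.02)]: print(a,r.inverse_kinematics(tcp(*a),O) is not None)
r.reach(tcp(.062,-.043,.115),O); st('above')
go(.062,-.043,.086,.1); st()
go(.062,-.043,.079,.05); st()
go(.062,-.043,.0735,.05); st()
r.wait(.2); st()
snap('side','s2.png')
E
python3 -c "
import cv2;a=cv2.imread('pics/s2.png')[130:250,190:340];cv2.imwrite('pics/s2z.png',cv2.resize(a,None,fx=5,fy=5,interpolation=2))"
```

```text
(0.062, -0.043, 0.12) True
(0.062, -0.13, 0.074) True
(-0.115, 0.06, 0.02) True
(-0.2, -0.064, 0.02) True
above t5.30 rail [ 0.0613 -0.0428] ztip 0.1168 F [-0.  -0.4  0.6]
 t5.74 rail [ 0.0615 -0.043 ] ztip 0.0864 F [ 0.7  0.3 -0.6]
 t6.03 rail [ 0.0622 -0.043 ] ztip 0.0797 F [ 1.3 -0.6  2.4]
 t6.29 rail [ 0.0622 -0.0431] ztip 0.0738 F [1.5 0.  3.5]
 t6.49 rail [ 0.0622 -0.043 ] ztip 0.0741 F [1.5 0.4 3.5]
```

View pics/s2z.png

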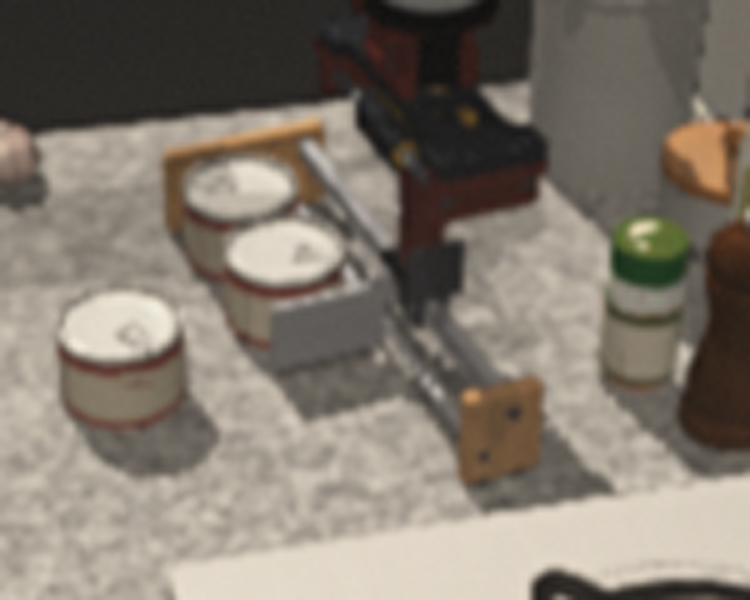

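The fingers are behind the thumb rest and the release is about 7 mm down with 3.5 N of force, which matches the spring. Now I'll push back in steps.

```bash
python3 - <<'E'
from m import *
y=-.043
go(.062,y,.0725,.05)
while y>-.145:
    y-=.01 if y>-.115 else .005
    go(.062,y,.0725,.05); p,F=st()
    if abs(F[1])>12: break
    if F[2]<1.5: print('lost press');break
r.wait(.15); st(); snap('top','t3.png'); snap('side','s3.png')
a=cv2.imread('pics/t3.png')[130:265,155:305];b=cv2.imread('pics/s3.png')[130:250,190:340]
cv2.imwrite('pics/c3.png',np.hstack([cv2.resize(a,(400,360),interpolation=2),cv2.resize(b,(400,360),interpolation=2)]))
E
```

```text
t7.14 rail [ 0.062  -0.0538] ztip 0.0725 F [ 1.8 -1.8  4. ]
 t7.49 rail [ 0.062  -0.0638] ztip 0.0725 F [ 2.1 -2.1  4.2]
 t7.84 rail [ 0.062  -0.0737] ztip 0.0725 F [ 2.7 -1.2  4.5]
 t8.19 rail [ 0.062  -0.0837] ztip 0.0725 F [ 3.4 -1.1  4.4]
 t8.54 rail [ 0.062  -0.0937] ztip 0.0725 F [ 2.3 -1.8  4.2]
 t8.89 rail [ 0.062  -0.1037] ztip 0.0725 F [ 2.5 -1.7  3.3]
 t9.24 rail [ 0.062  -0.1137] ztip 0.0725 F [ 2.4 -1.7  4.4]
 t9.59 rail [ 0.062  -0.1237] ztip 0.0725 F [ 1.8 -1.8  4.3]
 t9.84 rail [ 0.062  -0.1284] ztip 0.0725 F [ 2.9 -0.6  3.5]
 t10.09 rail [ 0.0618 -0.1332] ztip 0.0723 F [1.2 0.4 4.8]
 t10.34 rail [ 0.0618 -0.1382] ztip 0.0723 F [0.2 1.8 5.4]
 t10.59 rail [ 0.062 -0.141] ztip 0.0722 F [-1.6 11.2  6.7]
 t10.84 rail [ 0.0622 -0.1425] ztip 0.0723 F [-3.3 23.7  7.8]
 t10.99 rail [ 0.0622 -0.1424] ztip 0.0723 F [-4.  24.2  7.6]
```

View pics/c3.png

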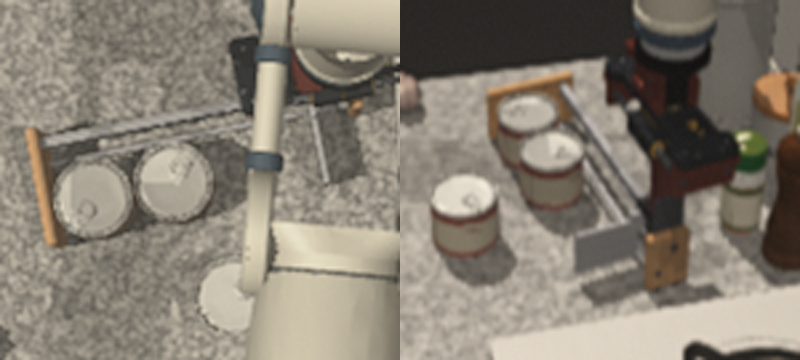

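The stop is at its end, shown by a firm 24 N and in the side view. I'll let go, then push the tin sideways in line with the gap.

```bash
python3 - <<'E'
from m import *
go(.062,-.1405,.0725,.05); st()
go(.062,-.138,.09,.05); go(.062,-.138,.13,.15)
r.reach(tcp(-.116,.065,.13),O); st()
go(-.116,.065,.02,.15); st()
go(-.116,.04,.02,.1); st()
for y in (.02,.0,-.014): go(-.116,y,.02,.05); st()
go(-.116,-.0,.02,.1)
go(-.116,.02,.13,.2)
r.reach(tcp(-.21,.06,.2),O); st()
snap('top','t4.png'); snap('side','s4.png')
a=cv2.imread('pics/t4.png')[140:265,155:305];b=cv2.imread('pics/s4.png')[130:250,190:340]
cv2.imwrite('pics/t4z.png',cv2.resize(a,None,fx=5,fy=4.8,interpolation=2));cv2.imwrite('pics/s4z.png',cv2.resize(b,None,fx=5,fy=5,interpolation=2))
E
```

```text
t11.39 rail [ 0.0619 -0.1403] ztip 0.0724 F [-1.4  4.6  5.1]
 t13.36 rail [-0.1156  0.0646] ztip 0.1298 F [ 0.8 -0.5  0.1]
 t14.24 rail [-0.1155  0.0649] ztip 0.0209 F [0.6 0.5 0.3]
 t14.64 rail [-0.1158  0.0397] ztip 0.0207 F [ 0.7 -1.  -0.8]
 t15.19 rail [-0.116   0.0196] ztip 0.0199 F [-0.3  0.7 -0. ]
 t15.74 rail [-0.116  -0.0005] ztip 0.0199 F [ 0.  -0.2 -0.1]
 t16.18 rail [-0.116  -0.0144] ztip 0.02 F [ 1.2  0.7 -0.3]
 t17.74 rail [-0.2097  0.0598] ztip 0.1984 F [-0.1  0.6 -0.2]
```

View pics/t4z.png

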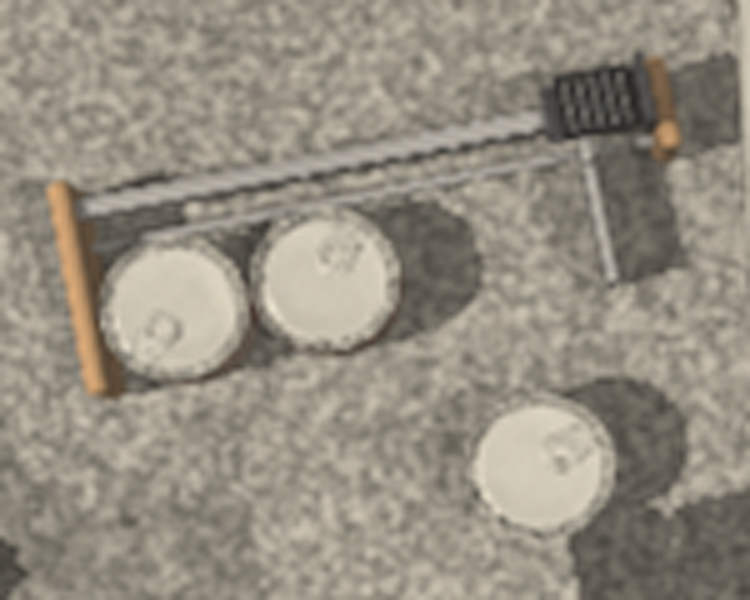

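View pics/s4z.png

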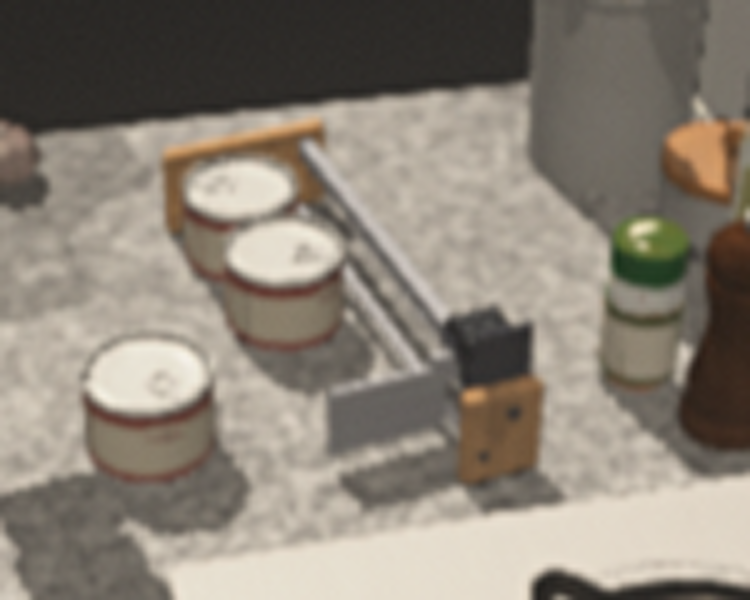

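```bash
python3 - <<'E'
from m import *
T=load('t4.npz')
tp=lambda x,y:((x+.5)/5-.5+155,(y+.5)/4.8-.5+140)
for n,p,z in [('new',(545,465),.058),('b',(328,281),.058),('pad',(598,102),.081),('plateN',(613,278),.056),('plateF',(588,142),.056),('restR',(650,92),.0975)]:
    P=ray(T,*tp(*p),z); print(n,P.round(4),inv(P).round(4))
E
```

```text
new [0.493  0.0012 0.058 ] [-0.1182 -0.0679]
b [0.5923 0.1081 0.058 ] [-0.0021  0.0205]
pad [ 0.68   -0.0302  0.081 ] [ 0.0608 -0.1307]
plateN [ 0.5903 -0.0359  0.056 ] [-0.0286 -0.121 ]
plateF [ 0.663  -0.0253  0.056 ] [ 0.0449 -0.123 ]
restR [ 0.6816 -0.0554  0.0975] [ 0.0581 -0.1558]
```

The tin is mid-gap at y = -0.068, with tin_b's edge at -0.017 and the plate at -0.119. I'll push it straight in, checking halfway.

```bash
python3 - <<'E'
from m import *
r.reach(tcp(-.205,-.066,.12),O)
go(-.205,-.066,.02,.15); st()
go(-.17,-.066,.02,.1)
for x in (-.14,-.105): go(x,-.066,.02,.05); st()
S=snap('side','s5.png')
T=snap('top','t5.png')
b=cv2.imread('pics/s5.png')[130:250,190:340];a=cv2.imread('pics/t5.png')[140:265,155:305]
cv2.imwrite('pics/c5.png',np.hstack([cv2.resize(a,(400,333),interpolation=2),cv2.resize(b,(400,333),interpolation=2)]))
E
```

```text
t19.31 rail [-0.2045 -0.0657] ztip 0.0212 F [ 0.4 -0.  -0.3]
 t20.56 rail [-0.1397 -0.0659] ztip 0.0199 F [ 0.1 -0.1 -0.8]
 t21.41 rail [-0.1048 -0.066 ] ztip 0.0201 F [ 0.6 -0.1  0. ]
```

View pics/c5.png

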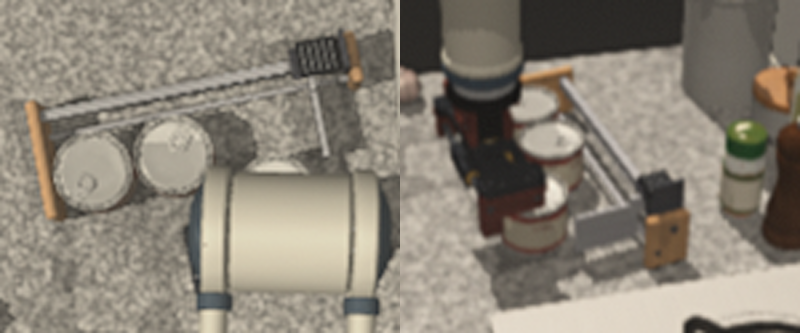

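```bash
python3 - <<'E'
from m import *
for x in (-.08,-.06,-.050): go(x,-.066,.02,.05); st()
go(-.09,-.066,.02,.15)
go(-.15,-.066,.15,.2)
r.reach(tcp(-.21,.03,.25),O); st()
snap('top','t6.png')
W=snap('wrist','w6.png')
a=cv2.imread('pics/t6.png')[140:265,155:305]
cv2.imwrite('pics/t6z.png',cv2.resize(a,None,fx=5,fy=4.8,interpolation=2))
E
```

```text
t22.16 rail [-0.0797 -0.066 ] ztip 0.0198 F [0.9 0.1 0.6]
 t22.71 rail [-0.0596 -0.066 ] ztip 0.02 F [0.9 0.1 0.1]
 t23.06 rail [-0.0496 -0.066 ] ztip 0.02 F [ 0.6 -0.1 -0.5]
 t24.99 rail [-0.2094  0.0298] ztip 0.2483 F [-0.1  0.1 -0.7]
```

View pics/t6z.png

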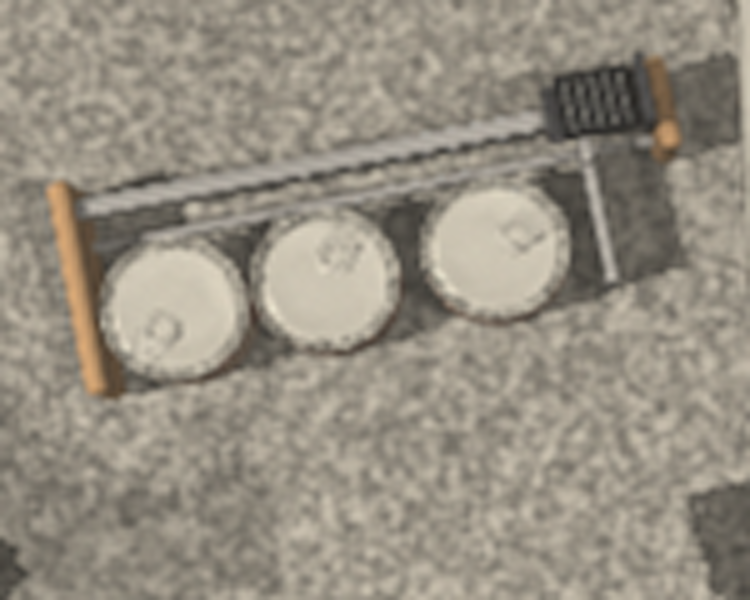

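View pics/w6.png

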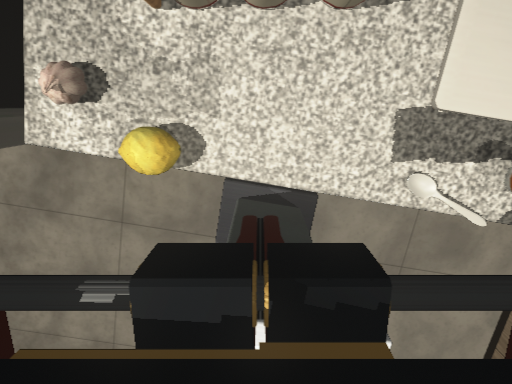

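The third tin at (496,248) lies on the line through the other two and within the gap. Now I'll push the stop closed from the right side of the thumb rest.

```bash
python3 - <<'E'
from m import *
r.reach(tcp(.0,-.15,.2),O)
r.reach(tcp(.062,-.20,.12),O)
go(.062,-.20,.077,.1); st()
y=-.18; go(.062,y,.077,.1); st()
while y<-.130:
    y+=.003; go(.062,y,.077,.03); p,F=st()
    if F[1]<-15: break
snap('side','s7.png');snap('top','t7.png')
b=cv2.imread('pics/s7.png')[130:250,190:340];a=cv2.imread('pics/t7.png')[140:265,155:305]
cv2.imwrite('pics/c7.png',np.hstack([cv2.resize(a,(400,333),interpolation=2),cv2.resize(b,(400,333),interpolation=2)]))
E
```

```text
t27.28 rail [ 0.0619 -0.1999] ztip 0.0773 F [ 0.3 -0.8  0.8]
 t27.63 rail [ 0.0622 -0.1789] ztip 0.0777 F [-0.8  0.6  0.3]
 t27.88 rail [ 0.062 -0.177] ztip 0.0771 F [-0.5 -0.3 -0.7]
 t28.13 rail [ 0.062  -0.1739] ztip 0.0769 F [ 0.3 -0.7  0.1]
 t28.38 rail [ 0.062  -0.1708] ztip 0.077 F [-0.   0.6 -0.1]
 t28.63 rail [ 0.062  -0.1678] ztip 0.077 F [-0.8  0.2 -0.8]
 t28.88 rail [ 0.062  -0.1648] ztip 0.077 F [-0.1  0.1  0. ]
 t29.13 rail [ 0.062  -0.1619] ztip 0.077 F [ 0.1  0.3 -0.6]
 t29.38 rail [ 0.062  -0.1594] ztip 0.077 F [-0.3 -4.  -0.6]
 t29.63 rail [ 0.0619 -0.1565] ztip 0.077 F [ 0.1 -4.9 -1.7]
 t29.88 rail [ 0.0619 -0.1532] ztip 0.077 F [-0.6 -5.5 -0.7]
 t30.13 rail [ 0.062  -0.1498] ztip 0.077 F [-1.5 -2.  -0.2]
 t30.38 rail [ 0.0619 -0.1474] ztip 0.077 F [-0.2 -5.6 -1.2]
 t30.63 rail [ 0.0619 -0.1449] ztip 0.077 F [-0.2 -7.1 -0.5]
 t30.88 rail [ 0.0619 -0.1417] ztip 0.077 F [-0.3 -6.3 -2. ]
 t31.13 rail [ 0.0619 -0.1388] ztip 0.077 F [-0.  -6.7 -1.6]
 t31.38 rail [ 0.0619 -0.1358] ztip 0.077 F [-0.7 -7.1 -0.6]
 t31.63 rail [ 0.0619 -0.1334] ztip 0.077 F [ 0.9 -8.3 -1.2]
 t31.88 rail [ 0.0618 -0.1324] ztip 0.077 F [  1.1 -16.8  -3.3]
```

View pics/c7.png

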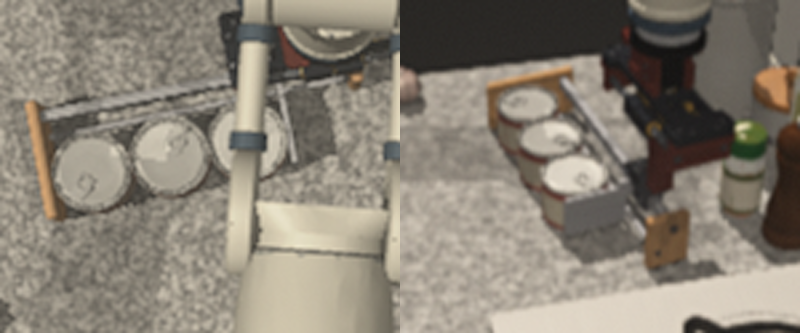

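Resistance rises sharply and the row looks closed. I'll press a little further to confirm, then back off and look.

```bash
python3 - <<'E'
from m import *
y=-.130
for i in range(3):
    y+=.0015; go(.062,y,.077,.02); p,F=st()
    if F[1]<-24: break
go(.062,-.15,.077,.1); go(.062,-.18,.12,.15)
r.reach(tcp(.0,-.14,.22),O); r.reach(tcp(-.06,.0,.22),O);r.wait(.1); st()
W=snap('wrist','w8.png')
r.reach(tcp(-.21,.03,.25),O); T=snap('top','t8.png'); S=snap('side','s8.png'); print(r.sense()['clock'])
a=cv2.imread('pics/t8.png')[140:265,155:305]
cv2.imwrite('pics/t8z.png',cv2.resize(a,None,fx=5,fy=4.8,interpolation=2))
b=cv2.imread('pics/s8.png')[130:250,190:340]
cv2.imwrite('pics/s8z.png',cv2.resize(b,None,fx=5,fy=5,interpolation=2))
E
```

```text
t32.23 rail [ 0.0617 -0.1323] ztip 0.0771 F [  0.8 -18.4  -2.4]
 t32.48 rail [ 0.0617 -0.1318] ztip 0.0771 F [  1.2 -21.6  -2.9]
 t32.73 rail [ 0.0616 -0.1314] ztip 0.0771 F [  1.8 -25.7  -4.5]
 t34.95 rail [-0.0591 -0.0014] ztip 0.2188 F [0.1 0.1 0.3]
35.7667
```

View pics/t8z.png

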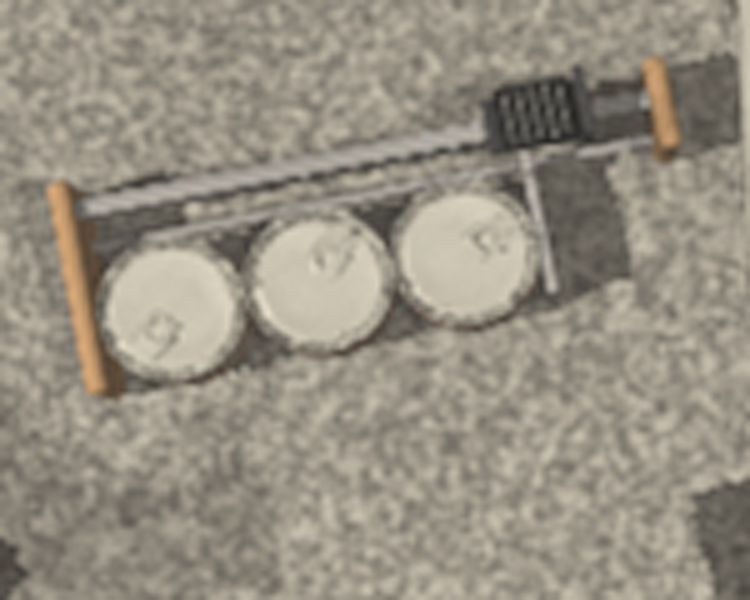

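View pics/s8z.png

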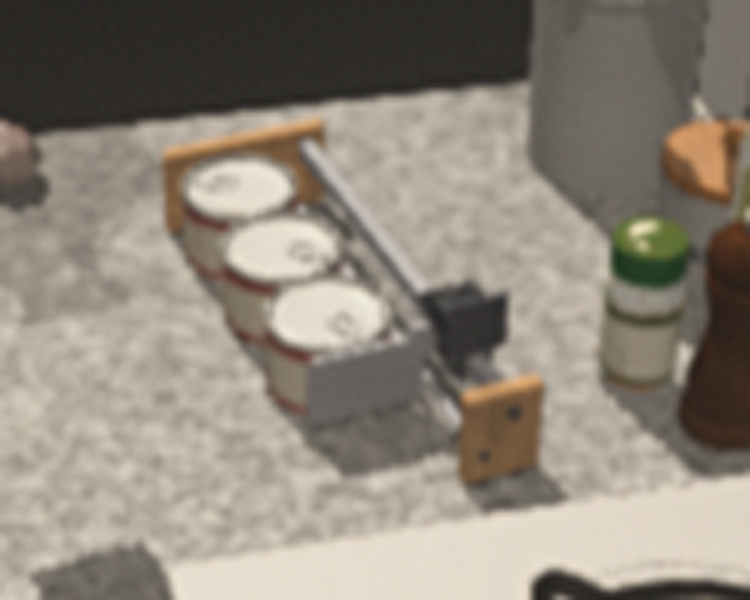

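View pics/w8.png

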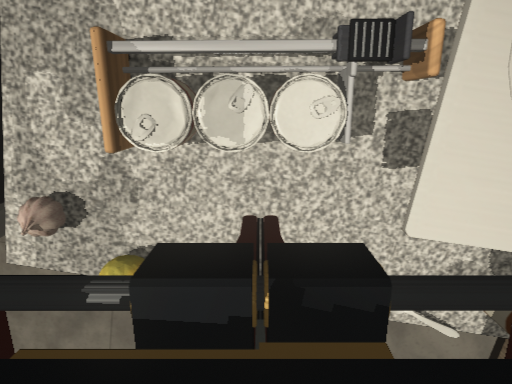

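```bash
python3 - <<'E'
from m import *
T=load('t8.npz');W=load('w8.npz')
tp=lambda x,y:((x+.5)/5-.5+155,(y+.5)/4.8-.5+140)
for n,p,z in [('a',(173,313),.058),('b',(320,281),.058),('new',(467,257),.058),('pad',(537,113),.081),('plateN',(552,290),.056),('plateF',(527,152),.056)]:
    P=ray(T,*tp(*p),z); print(n,inv(P).round(4))
for n,p,z in [('a',(153.5,112.5),.058),('b',(231,112.5),.058),('new',(309.5,112.5),.058),('plateN',(348,142),.056),('pad',(373,40),.081)]:
    print('W',n,inv(ray(W,*p,z)).round(4))
E
```

```text
a [-0.0034  0.1002]
b [-0.0014  0.0244]
new [-0.0034 -0.0508]
pad [ 0.061  -0.0997]
plateN [-0.0288 -0.0895]
plateF [ 0.0457 -0.0915]
W a [0.0015 0.1022]
W b [0.0014 0.0272]
W new [ 0.0013 -0.0488]
W plateN [-0.0274 -0.0885]
W pad [ 0.062  -0.0973]
```

The tin spacing is about 75.5 mm, so they touch. The stop moved about 31 mm from fully back, which puts it near 0.074. Handing in.

```bash
python3 - <<'E'
from m import *
st(); r.hand_in()
E
```

```text
t35.77 rail [-0.2088  0.0295] ztip 0.2492 F [-0.1 -0.1 -1.1]
the job is handed in; nothing more can be done
```

The three tins are in one row, held against the fixed end by the stop. I handed the job in at about 36 s of the 70 s allowed.

**What I did:**
1. I pressed the release down about 7–8 mm and kept it down while I pushed the stop back. It met its end with about 24 N.
2. I pushed the third tin sideways until it lined up with the gap, then straight in.
3. I pushed the stop closed against the thumb rest until the force rose to about 26 N, then backed the arm off.

**Last checks, from the wrist and top cameras:**

| Check | Measured | Required |
|---|---|---|
| Tin distance from the row line | 1.3–1.5 mm (wrist), 1.4–3.4 mm (top) | under 12 mm |
| Spacing between tins | about 75.5 mm | 75.4 mm if touching |
| Third tin, y of the rail | about -0.050 m | -0.060 to -0.035 m |
| Stop position | about 0.074 m (moved about 31 mm from fully back) | 0.070 to 0.082 m |

- **Upright and undisturbed:** the tins look upright. The garlic, lemon, spoon and far jar look unmoved in the pictures; I did not measure their positions. The near jar was not in the last views I looked at, but the arm never went near it.
- **Release:** I did not measure it after letting go. Nothing was touching it, so its spring should have brought it up.

**What disagreed:**
- The top and wrist cameras differ by 2–5 mm in places.
- The rail fit had leftover errors of up to 3.4 px.
- The stop was not at 0 at the start, but at about 0.018 m, with the first two tins slightly loose.

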